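Pull the orange core plug from its mould

ROBOT

A 6-joint arm with a two-finger parallel gripper is mounted at the origin on the work surface. World frame = base frame: x ahead of the robot, y to its left, z up, the work surface at z = 0. Lengths are in mm, angles in rad, forces in N, time in s.
With the tool pointing down it reaches from about 350 to 875 mm from the base axis. Payload 15.5 kg.
Tool frame: the origin (TCP) lies on the centre line of the jaws, within the pads' length; the fingertips stand 14 mm ahead of it and the grasp point (between the pads) lies 5 mm behind it; z points along the fingers, y is the direction in which the jaws open and shut (so a half turn about z gives the same grasp; the last joint's range is limited). The gripper opens to 85 mm and grips with 20 to 120 N. Pads are 22 mm wide; open, the fingers measure 114 mm over their backs; the gripper's body (76 mm by 85 mm) begins 54 mm behind the grasp point. The pads swing forward as they close: fully open they stand 13 mm farther back than shut.
Start: joints at [1.03, 0.494, 1.345, -0, 1.302, -0.096], TCP at [268.919, 564.189, 245.277] pointing down, gripper open.
Joint ranges: [-2.91, 2.91], [-0.82, 2.16], [0.22, 2.67], [-1.22, 4.37], [0.12, 2.79], [-3.08, 3.08]. Speed limits (rad/s): [1.89, 1.89, 2.57, 3.01, 3.01, 3.01].

INTERFACE

Orientations are given as a rotation vector (axis times angle).
In Python, from station import env gives the robot as it stands.
- The arm moves only by the tool send_rows, never from a script. Its argument "moves" is a list that holds one entry, the list of rows, each a list of 7 numbers: the shift along the tool's x, y, z in units of 0.15 m (1.0 is 0.15 m), then the turn, a rotation vector about the tool's x, y, z in units of pi rad (1.0 is pi rad), then the closure, from 0 (fully open) to 1 (shut). In form: [[[x, y, z, rx, ry, rz, jaw], ...]]. A call has exactly 5 rows; each row shifts and turns the commanded pose from where the row before left it, along the tool's axes as they then stand; what a row does not reach is not made up. A row lasts 1/12 s, in which the tool goes at most 41.7 mm and 7.16 degrees, less where a joint would pass 70% of its speed; a pose out of reach is approached as far as the arm can. A call with a number of a shift or a turn outside -1 to 1 is refused whole. A call with a gripper value outside its range is refused whole. The fingers move at their own pace and stop on an object; "newtons" is the grip in N (left out, the last holds). Time passes only in rows, so rows that do not move let the fingers close, or fill a call up. It gives the time, the measured TCP pose, the force and the opening at its end, in the units of the state.
- env.observe(): the state, without advancing time (a new reading comes with each control period).
- env.read_camera(name): name is "scene" or "top" or "wrist"; returns a dict with "pixels" (420x560x3 uint8, blue, green, red), "z_map" (420x560 float32, mm along the optical axis (not along the pixel's ray), 0 where there is no reading), "vfov" (degrees; the focal length in pixels is half the picture's height over the tangent of half this angle, whatever the lens; pixels are square), "cx", "cy" (the principal point, pixels), "k1" (the pictures are not rectified: a ray, as slopes to the right and down, at radius r is drawn at 1 + k1 r^2 times it, then the intrinsics apply), "position" and "attitude" of the camera in the world. Camera axes: x right, y down, z forward; pixel columns grow to the right and rows downward; lengths in mm; the calibration is good to about 2 mm. A picture is of the moment at which its call begins.
- env.finish_job(): hands the job in, once; it reports no verdict.
The state is a dict: "time": time; "qpos": joint angles; "qd": joint speeds; "joint_torque": joint torques, N m; "ee_pos": TCP position; "orientation": TCP orientation; "force": force on the tool from outside, world axes, zero at the start; "ft_torque": the same for the moment, N m; "opening": finger opening in mm.
Only numpy, scipy, OpenCV 4.12 (cv2) and the standard library are available. Lean on these libraries where they do the work, as an engineer would, in place of code of your own. Each camera call takes 0.05 s, during which the arm holds its last target.

TASK

Thread the blue-handled puller into the orange plug: lower its cross-bar through the slot and give it a quarter turn, either way, so that it locks. Draw the plug straight up out of its mould block and stand it upright on the middle of the cork board, with the puller left in it and let go. Leave the white plug in its block.

Things in the scene. Friction and masses are not known exactly. Their poses are not given: they have to be found in the camera images.
- puller: Puller, loose, upright in a dark wooden holder (80 x 60 x 35 mm high). Origin: centre of its underside, z up. From there: steel cross-bar 44 (x) x 8 (y) mm, z 0-8; 9 mm shank; collar 40 mm across, z 26-32, now resting on the holder; shank; blue handle z 50-95, 40 (x) x 22 (y) mm: grip across the 22. Lift it 40 mm straight up to free the bar from the holder. 0.15 kg
- handle (a point): Middle of the puller's blue handle, on the rod's axis, 75 mm above the puller's underside: the point to grip. The handle's long side (40 mm, x) points the same way as the cross-bar at the foot; fingers go on the flat sides, 22 mm apart along y
- orange_plug: The plug to pull: hollow, orange, 72 x 72 x 56 mm, about 0.35 kg. Loose (1.5 mm a side) in the square bore of a fixed dark grey metal block 110 x 110 x 50 mm high; it stands on the table, 6 mm proud of the block, and cannot turn in it. Origin: centre of its underside; z up, x along its slot. Its top is 8 mm thick; the cavity below it is 64 x 64 mm, from z 26 to z 48
- slot (a point): Centre of the slot in the orange plug's top face, 60 (x) x 20 (y) mm. Cross-bar along the slot, the puller goes in until its collar rests on the top (puller origin at plug z 30 mm). Turned 60 to 90 degrees either way the bar hooks under the top. Pulled, the puller rises 10 mm freely, then carries the plug; set down, it sinks 10 mm again and stands by itself
- white_plug: Bystander: a white plug of the same shape in a like block; either may be left or right. To be left alone. Origin and axes as for the orange plug
- board: Cork board, fixed flat on the table, 180 x 180 x 8 mm. Origin: centre of its underside; top at z 8 mm.
Mind the look-alikes: they are no part of the job. Of the things that look like the puller, the largest one is meant.

How it is judged:
By the outcome, as a careful person would: the job done as asked, in the order asked, and still so for the second after the job is handed in, with the robot touching nothing.
It also fails if it takes over 56 s, if anything falls off the work surface, if the arm or the gripper's body presses on something with over 40 N, if the wrist force passes 120 N, or if a joint passes its speed limit or range.

## Working session

There is one attempt and no reset: what is moved stays moved. The work goes in short steps, Python scripts to look and compute and a tool call to move; the robot and the scene stay as the last step left them, time stands still between calls to the robot, and variables do not carry over. Pictures are saved under pics/ and viewed, and the job is handed in when it is done.

Besides the shell and the picture viewer there is one more tool, called after "Emit:" as a command line: name --argument value ..., lists and objects as JSON in quotes. send_rows: Moves the arm, as the interface text tells. Its arguments: {"type":"object","properties":{"moves":{"type":"array"},"newtons":{"type":"number"}},"required":["moves"]}

```bash
ls; mkdir -p pics
python3 - <<'E'
from station import env
import cv2
s=env.observe();print(s)
for n in("scene","top","wrist"):
    c=env.read_camera(n);cv2.imwrite(f"pics/{n}0.png",c["pixels"]);print(n,{k:v for k,v in c.items() if k not in("pixels","z_map")})
E
```

```text
pics
{'time': 0.0, 'qpos': array([ 1.03050136e+00,  4.94192778e-01,  1.34610745e+00, -1.04366624e-05,
        1.30251752e+00, -9.55347295e-02]), 'qd': array([ 0.00149716, -0.00068435,  0.00087694, -0.00024641, -0.00183387,
       -0.00076159]), 'joint_torque': array([ 6.54756786e-04, -8.82162094e+01, -3.83878505e+01, -3.86163310e-05,
        9.98345698e-03, -1.11171996e-04]), 'ee_pos': array([268.74680807, 563.89715411, 244.70230635]), 'orientation': array([-6.92797047e-01, -3.06386804e+00,  1.83266864e-03]), 'force': array([-0.36086742,  0.60126146,  0.5846187 ]), 'ft_torque': array([ 0.03054462, -0.00466217,  0.00998051]), 'opening': 85.41329332645344}
scene {'vfov': 45.292370761441774, 'cx': 290.14452735274654, 'cy': 214.9832433158716, 'k1': -0.04491416092888289, 'position': array([1127.35790809,  -50.42894315,  750.25571647]), 'attitude': array([-1.79365716, -1.74808466,  0.68561221])}
top {'vfov': 53.24249735536364, 'cx': 277.6189473759508, 'cy': 204.79430597809113, 'k1': -0.03079757284417072, 'position': array([420.3845239 , -26.31116038, 921.25558417]), 'attitude': array([-2.14558833,  2.16255341, -0.0859883 ])}
wrist {'vfov': 71.88466327535187, 'cx': 283.2417504387515, 'cy': 209.7405304338388, 'k1': -0.021050752144010074, 'position': array([200.13129318, 597.38131488, 374.34308376]), 'attitude': array([2.43202202, 1.53402343, 0.23357016])}
```

View pics/top0.png

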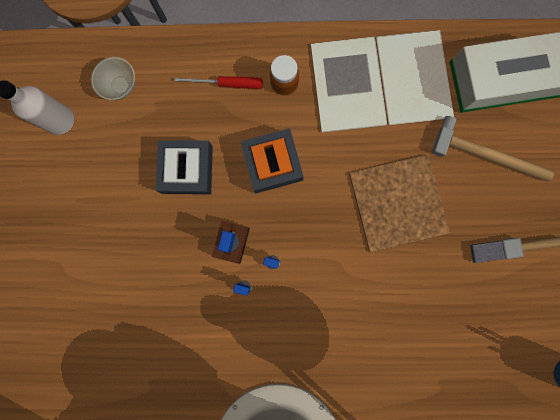

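View pics/scene0.png

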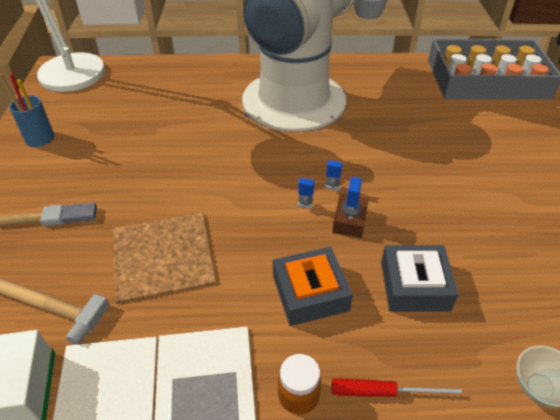

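View pics/wrist0.png

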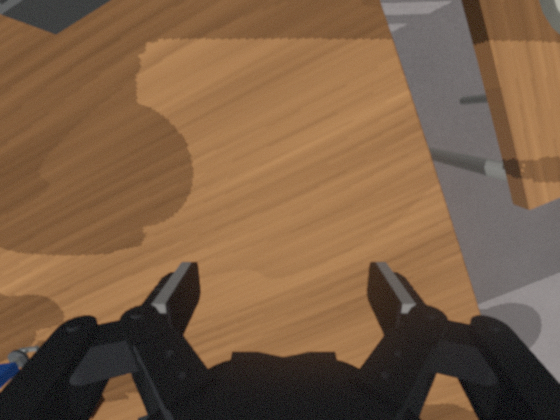

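The top image shows three blue-handled things. The one in the dark holder is at (228,241), and two small ones stand free at (271,263) and (242,289). The one in the holder is the largest and fits the description. The orange plug is at (271,158), the white plug at (182,166) and the cork board at (399,202). I'll enlarge the crop and measure.

```bash
cat > h.py <<'E'
from station import env
import numpy as np, cv2
from scipy.spatial.transform import Rotation as R
def cloud(n):
    c=env.read_camera(n);p=c["pixels"];z=c["z_map"];h,w=z.shape
    f=h/2/np.tan(np.radians(c["vfov"]/2));K=np.array([[f,0,c["cx"]],[0,f,c["cy"]],[0,0,1.]])
    u,v=np.meshgrid(np.arange(w),np.arange(h))
    uv=np.stack([u,v],-1).reshape(-1,1,2).astype(float)
    xy=cv2.undistortPoints(uv,K,np.array([c["k1"],0,0,0,0.])).reshape(h,w,2)
    P=np.dstack([xy*z[...,None],z])
    W=P@R.from_rotvec(c["attitude"]).as_matrix().T+c["position"]
    W[z==0]=np.nan
    return p,W
def masks(p):
    H=cv2.cvtColor(p,cv2.COLOR_BGR2HSV);h,s,v=[H[...,i].astype(int) for i in range(3)]
    return dict(blue=(h>108)&(h<128)&(s>150)&(v>60),orange=(h>5)&(h<16)&(s>220)&(v>180),white=(s<40)&(v>150))
def rect(xy):
    (c,s,a)=cv2.minAreaRect(xy.astype(np.float32).reshape(-1,1,2)); return np.round(c,1),np.round(s,1),round(a,1)
E
python3 - <<'E'
from h import *
for n,roi in(("top",(100,300,130,330)),("scene",(150,320,210,480))):
    p,W=cloud(n);m=masks(p)
    r0,r1,c0,c1=roi
    cv2.imwrite(f"pics/crop_{n}.png",cv2.resize(p[r0:r1,c0:c1],None,fx=2.9,fy=2.9,interpolation=cv2.INTER_CUBIC))
    for k in("blue","orange"):
        N,L,st,ce=cv2.connectedComponentsWithStats(m[k].astype(np.uint8))
        for i in range(1,N):
            if st[i,4]<40: continue
            q=W[L==i];q=q[~np.isnan(q[:,0])]
            print(n,k,ce[i].round(),st[i,4],"z pct",np.percentile(q[:,2],[2,50,98]).round(1))
            zt=np.percentile(q[:,2],95);t=q[abs(q[:,2]-zt)<4]
            print("   top:",len(t),t.mean(0).round(1),rect(t[:,:2]))
E
```

```text
top blue [226. 241.] 258 z pct [ 65.6 103.1 106.3]
   top: 196 [437.8  99.1 103.6] (array([437.8,  99.1]), array([20.8, 38.7]), 75.4)
top blue [271. 262.] 113 z pct [68.  71.4 74.8]
   top: 85 [395.3  10.8  72.2] (array([395.3,  10.3]), array([28.3, 15.1]), 76.1)
top blue [241. 289.] 122 z pct [55.4 71.2 74.2]
   top: 100 [341.3  71.4  71.7] (array([341.2,  71. ]), array([28.8, 15.4]), 76.2)
scene blue [334. 169.] 123 z pct [41.1 66.2 73.7]
   top: 53 [341.7  72.   71.7] (array([342.3,  71.2]), array([28.2, 15.8]), 69.0)
scene blue [306. 186.] 139 z pct [41.2 66.  74.9]
   top: 55 [394.8  10.9  72.6] (array([394.7,  11.1]), array([28.5, 14.3]), 74.4)
scene blue [353. 192.] 210 z pct [ 64.3 101.8 105.3]
   top: 112 [438.9  98.3 103.4] (array([437.8,  98.5]), array([18.6, 41.6]), 76.5)
scene orange [311. 276.] 1115 z pct [51.2 56.6 59.1]
   top: 995 [613.5   8.3  56.7] (array([611.9,   8.6]), array([70.8, 71.1]), 14.8)
```

Run:
```python
from h import *
def pca(q):
    e,v=np.linalg.eigh(np.cov((q-q.mean(0)).T));return np.degrees(np.arctan2(v[1,1],v[0,1])).round(1)
for n in("top","scene"):
    p,W=cloud(n);H=cv2.cvtColor(p,cv2.COLOR_BGR2HSV);z=W[...,2]
    x,y=W[...,0],W[...,1]
    b=masks(p)["blue"]&(abs(z-104)<4); print(n,"handle pca",pca(W[b][:,:2]), W[b].mean(0).round(1))
    near=(x>540)&(x<680)&(y>-60)&(y<80)
    org=near&(abs(z-56)<3.5)&(H[...,0]<20)&(H[...,1]>150)
    q=W[org];print(" plug",len(q),q[:,2].mean().round(1),rect(q[:,:2]))
    # slot: hole in orange mask -> ray intersect at z=56 using contour of hole
    cl=org.astype(np.uint8)
    cs,hi=cv2.findContours(cl,cv2.RETR_CCOMP,cv2.CHAIN_APPROX_NONE)
    for i,c in enumerate(cs):
        if hi[0][i][3]>=0 and len(c)>12:
            t=W[c[:,0,1],c[:,0,0]][:,:2];print(" slot",len(c),rect(t),c.mean((0)).round())
    blk=near&(abs(z-50)<2.5)&(H[...,2]<90);print(" block",blk.sum(),rect(W[blk][:,:2]))
    bd=(abs(z-8)<4)&(x>420)&(x<680)&(y<-90)&(y>-380)&(H[...,1]>60)
    c=bd.astype(np.uint8);c=cv2.morphologyEx(c,cv2.MORPH_OPEN,np.ones((5,5)))
    N,L,st,ce=cv2.connectedComponentsWithStats(c)
    for i in range(1,N):
        if st[i,4]>1000:
            q=W[L==i];print(" board",st[i,4],ce[i].round(),q[:,2].mean().round(1),rect(q[:,:2]))
    hd=(abs(z-35)<3)&(abs(x-438)<60)&(abs(y-98)<60);print(" holder",rect(W[hd][:,:2]))
```

```text
top handle pca 166.0 [437.9  98.7 103.5]
 plug 874 55.8 (array([612.4,   9.6]), array([72.5, 72. ]), 14.9)
 slot 74 (array([613. ,   9.8]), array([64.3, 24.2]), 14.4) [[271. 158.]]
 block 1267 (array([612.7,   9.7]), array([110.5, 109.8]), 14.7)
 board 6320 [399. 203.] 7.6 (array([ 521.6, -267. ]), array([180.7, 179.8]), 12.7)
 holder (array([438.4,  99.6]), array([60.4, 80. ]), 75.4)
scene handle pca 165.9 [440.2  98.1 103.3]
 plug 1192 56.5 (array([611.2,  10. ]), array([77.2, 73.7]), 14.3)
 slot 74 (array([611. ,   8.3]), array([64.8, 23.6]), 14.6) [[312. 275.]]
 block 1342 (array([612.1,   9.1]), array([109.4, 109.4]), 14.3)
 board 6922 [161. 257.] 8.4 (array([ 518.8, -267.9]), array([183.3, 180.6]), 13.0)
 holder (array([437. ,  99.3]), array([60., 85.]), 75.0)
```

View pics/crop_top.png

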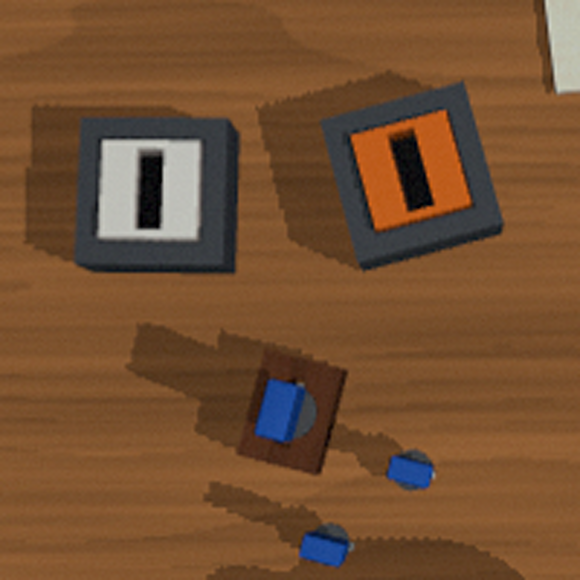

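```bash
cat > plan.py <<'E'
import sys
from h import *
def st():
    s=env.observe();M=R.from_rotvec(s["orientation"]).as_matrix()
    return s,M,np.degrees(np.arctan2(M[1,1],M[0,1]))
def show():
    s,M,phi=st();print("t",round(s["time"],2),"p",s["ee_pos"].round(1),"phi",phi.round(2),"zax",M[:,2].round(4),"F",s["force"].round(1),"T",s["ft_torque"].round(2),"op",round(s["opening"],1),"q",s["qpos"].round(3))
def to(x,y,z,phi=None):
    s,M,p=st();d=np.array([x,y,z])-s["ee_pos"]
    print("tool units (current axes)",(M.T@d/150).round(4))
    if phi is not None:
        dphi=(phi-p+90)%180-90
        Rt=R.from_euler('z',dphi,degrees=True).as_matrix()@np.array(M)
        print("dphi",dphi.round(2),"rz total units",(-dphi/180).round(4),"; after turn units",(Rt.T@d/150).round(4))
        # level correction
        Y=np.radians(p+dphi);T=np.array([[-np.sin(Y)*-1,np.cos(Y),0],[-np.cos(Y),np.sin(Y),0],[0,0,-1.]])
        print("full rotvec units to exact",((R.from_matrix(M).inv()*R.from_matrix(T)).as_rotvec()/np.pi).round(4),np.linalg.det(T).round(2))
show()
if len(sys.argv)>1: to(*map(float,sys.argv[1:]))
E
python3 plan.py 438 99 245 75.4
```

```text
t 0.35 p [268.9 564.1 245.1] phi 64.51 zax [-1.e-04 -2.e-04 -1.e+00] F [-0.6  0.2 -0.9] T [0.02 0.01 0.01] op 85.1 q [ 1.03   0.494  1.346  0.     1.302 -0.096]
tool units (current axes) [-2.3519e+00 -2.3140e+00  1.4000e-03]
dphi 10.89 rz total units -0.0605 ; after turn units [-1.8725e+00 -2.7166e+00  1.5000e-03]Traceback (most recent call last):
  File "plan.py", line 19, in <module>
    if len(sys.argv)>1: to(*map(float,sys.argv[1:]))
                        ~~^^^^^^^^^^^^^^^^^^^^^^^^^^
  File "plan.py", line 17, in to
    print("full rotvec units to exact",((R.from_matrix(M).inv()*R.from_matrix(T)).as_rotvec()/np.pi).round(4),np.linalg.det(T).round(2))
                                                                ~~~~~~~~~~~~~^^^
  File "scipy/spatial/transform/_rotation.pyx", line 1143, in scipy.spatial.transform._rotation.Rotation.from_matrix
ValueError: Non-positive determinant (left-handed or null coordinate frame) in rotation matrix 0: [[ 0.96770917  0.25206936  0.        ]
 [-0.25206936  0.96770917  0.        ]
 [ 0.          0.         -1.        ]].
```

```bash
sed -i 's/T=np.array.*$/T=np.array([[-np.sin(Y),np.cos(Y),0],[np.cos(Y),np.sin(Y),0],[0,0,-1.]])/' plan.py; python3 plan.py 438 99 245 75.4
```

```text
t 0.35 p [268.9 564.1 245.1] phi 64.51 zax [-1.e-04 -2.e-04 -1.e+00] F [-0.6  0.2 -0.9] T [0.02 0.01 0.01] op 85.1 q [ 1.03   0.494  1.346  0.     1.302 -0.096]
tool units (current axes) [-2.3519e+00 -2.3140e+00  1.4000e-03]
dphi 10.89 rz total units -0.0605 ; after turn units [-1.8725e+00 -2.7166e+00  1.5000e-03]
full rotvec units to exact [-0.0001 -0.     -0.0605] 1.0
```

Emit:
send_rows --moves '[[[0,0,0,0,0,-0.03,0],[0,0,0,0,0,-0.03,0],[-0.12,-0.18,0,0,0,0,0],[-0.12,-0.18,0,0,0,0,0],[-0.12,-0.18,0,0,0,0,0]]]' --newtons 60

```text
time: 0.77
ee_pos: [300.6, 471.2, 245.1]
orientation: [0.4, 3.116, -0.0]
force: [1.2, 0.2, -0.6]
opening: 85.2
```

Emit:
send_rows --moves '[[[-0.12,-0.18,0,0,0,0,0],[-0.12,-0.18,0,0,0,0,0],[-0.12,-0.18,0,0,0,0,0],[-0.12,-0.18,0,0,0,0,0],[-0.12,-0.18,0,0,0,0,0]]]'

```text
time: 1.18
ee_pos: [353.6, 317.3, 245.4]
orientation: [0.401, 3.116, 0.0]
force: [-0.2, -0.0, -0.0]
opening: 85.5
```

Emit:
send_rows --moves '[[[-0.12,-0.18,0,0,0,0,0],[-0.12,-0.18,0,0,0,0,0],[-0.12,-0.18,0,0,0,0,0],[-0.12,-0.18,0,0,0,0,0],[-0.12,-0.15,0,0,0,0,0]]]'

```text
time: 1.6
ee_pos: [407.5, 167.9, 245.4]
orientation: [0.402, 3.116, -0.0]
force: [0.3, 1.1, 0.4]
opening: 85.7
```

```bash
python3 plan.py 438 99 79 75.4
```

```text
t 1.6 p [407.5 167.9 245.4] phi 75.31 zax [ 2.e-04 -1.e-04 -1.e+00] F [0.3 1.1 0.4] T [ 0.02 -0.02 -0.03] op 85.7 q [ 0.255  0.235  1.775 -0.     1.131 -1.059]
tool units (current axes) [-0.3131 -0.3923  1.1096]
dphi 0.09 rz total units -0.0005 ; after turn units [-0.3125 -0.3928  1.1096]
full rotvec units to exact [-0.      0.0001 -0.0005] 1.0
```

Emit:
send_rows --moves '[[[-0.1,-0.13,0,0,0,0,0],[-0.1,-0.13,0,0,0,0,0],[-0.113,-0.133,0.1,0,0,0,0],[0,0,0.15,0,0,0,0],[0,0,0,0,0,0,0]]]'

```text
time: 2.02
ee_pos: [436.9, 99.5, 205.3]
orientation: [-0.405, -3.112, 0.001]
force: [-1.7, 0.9, -0.9]
opening: 85.5
```

```bash
python3 plan.py 438 99 79 75.4
python3 - <<'E'
from h import *
for n in("wrist","top"):
    p,W=cloud(n);cv2.imwrite(f"pics/{n}1.png",p)
    b=masks(p)["blue"]&(abs(W[...,2]-104)<5)&(abs(W[...,0]-438)<50)&(abs(W[...,1]-99)<50)
    q=W[b]
    if len(q): print(n,len(q),q.mean(0).round(1),rect(q[:,:2]))
E
```

```text
t 2.02 p [436.9  99.5 205.3] phi 75.18 zax [-3.8e-03 -4.0e-04 -1.0e+00] F [-1.7  0.9 -0.9] T [-0.    0.03 -0.05] op 85.5 q [ 0.091  0.302  1.813 -0.     1.031 -1.221]
tool units (current axes) [-1.110e-02 -5.000e-04  8.419e-01]
dphi 0.22 rz total units -0.0012 ; after turn units [-1.110e-02 -5.000e-04  8.419e-01]
full rotvec units to exact [-0.0004 -0.0012 -0.0012] 1.0
wrist 399 [427.9 100.8 104.8] (array([435.4,  99.3]), array([18.4, 34.9]), 75.6)
```

View pics/wrist1.png

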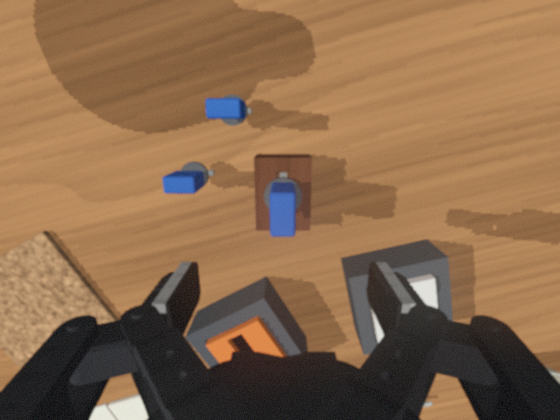

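The wrist view has the handle at (283,210), midway between the fingers. The pose agrees with the other views, so I'm descending.

Emit:
send_rows --moves '[[[-0.011,0,0.18,0,0,-0.001,0],[0,0,0.2,0,0,0,0],[0,0,0.2,0,0,0,0],[0,0,0.16,0,0,0,0],[0,0,0.1,0,0,0,0]]]'

```text
time: 2.53
ee_pos: [439.2, 101.2, 80.9]
orientation: [-0.394, -3.116, 0.0]
force: [-1.0, 0.3, -0.5]
opening: 85.5
```

```bash
python3 plan.py 438 99 79 75.4
```

```text
t 2.53 p [439.2 101.2  80.9] phi 75.57 zax [-5.e-04  0.e+00 -1.e+00] F [-1.   0.3 -0.5] T [ 0.01  0.04 -0.03] op 85.5 q [ 0.094  0.519  1.94   0.     0.683 -1.225]
tool units (current axes) [ 0.0043 -0.0162  0.0126]
dphi -0.17 rz total units 0.001 ; after turn units [ 0.0043 -0.0162  0.0126]
full rotvec units to exact [-0.     -0.0002  0.001 ] 1.0
```

Emit:
send_rows --moves '[[[0.004,-0.014,0.012,0,0,0,0],[0,0,0,0,0,0,0.5],[0,0,0,0,0,0,1],[0,0,0,0,0,0,1],[0,0,0,0,0,0,1]]]' --newtons 60

```text
time: 2.95
ee_pos: [439.1, 98.7, 81.1]
orientation: [0.396, 3.114, 0.001]
force: [-0.7, 0.9, -0.3]
opening: 38.8
```

Emit:
send_rows --moves '[[[0,0,0,0,0,0,1],[0,0,0,0,0,0,1],[0,0,0,0,0,0,1],[0,0,0,0,0,0,1],[0,0,0,0,0,0,1]]]'

```text
time: 3.37
ee_pos: [438.9, 98.6, 80.8]
orientation: [0.397, 3.115, 0.001]
force: [-1.0, 1.1, 13.1]
opening: 21.5
```

```bash
python3 plan.py 438 99 180 75.4
```

```text
t 3.37 p [438.9  98.6  80.8] phi 75.49 zax [ 1.5e-03  2.0e-04 -1.0e+00] F [-1.   1.1 13.1] T [ 0.27  0.28 -0.07] op 21.5 q [ 0.088  0.518  1.944  0.     0.678 -1.23 ]
tool units (current axes) [ 0.0056  0.0018 -0.6615]
dphi -0.09 rz total units 0.0005 ; after turn units [ 0.0056  0.0018 -0.6615]
full rotvec units to exact [0.0002 0.0004 0.0005] 1.0
```

Gripped at 21.5 mm, against the 22 mm expected. Lifting straight up.

Emit:
send_rows --moves '[[[0,0,-0.06,0,0,0,1],[0,0,-0.12,0,0,0,1],[0,0,-0.16,0,0,0,1],[0,0,-0.16,0,0,0,1],[0,0,-0.16,0,0,0,1]]]'

```text
time: 3.78
ee_pos: [438.0, 98.4, 180.7]
orientation: [-0.397, -3.116, 0.0]
force: [0.8, 0.6, -1.6]
opening: 21.8
```

Emit:
send_rows --moves '[[[0,0,-0.04,0,0,0,1],[0,0,0,0,0,-0.035,1],[0,0,0,0,0,-0.035,1],[0,0,0,0,0,-0.035,1],[0,0,0,0,0,-0.035,1]]]'

```text
time: 4.2
ee_pos: [438.1, 98.4, 185.0]
orientation: [0.301, -3.127, 0.0]
force: [-0.3, 0.2, 0.1]
opening: 21.6
```

```bash
python3 plan.py 612 9.3 180 104.5;  python3 - <<'E'
from h import *
for n in("wrist","scene"):
    p,W=cloud(n);cv2.imwrite(f"pics/{n}2.png",p)
E
```

```text
t 4.2 p [438.1  98.4 185. ] phi 101.01 zax [-3.e-04 -0.e+00 -1.e+00] F [-0.3  0.2  0.1] T [ 0.   -0.01 -0.03] op 21.6 q [ 0.088  0.332  1.839 -0.     0.971 -1.675]
tool units (current axes) [-1.0249 -0.8045  0.033 ]
dphi 3.49 rz total units -0.0194 ; after turn units [-0.974  -0.8655  0.033 ]
full rotvec units to exact [ 0.     -0.0001 -0.0194] 1.0
```

View pics/scene2.png

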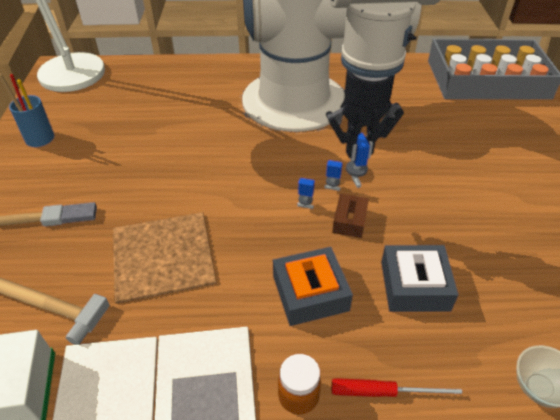

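View pics/wrist2.png

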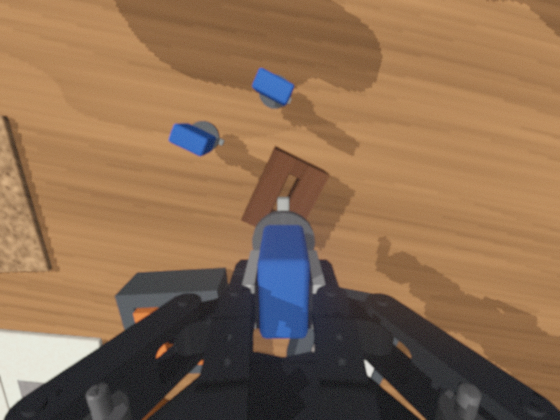

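Emit:
send_rows --moves '[[[0,0,0,0,0,-0.0195,1],[-0.12,-0.107,0,0,0,0,1],[-0.16,-0.142,0,0,0,0,1],[-0.16,-0.142,0,0,0,0,1],[-0.16,-0.142,0,0,0,0,1]]]'

```text
time: 4.72
ee_pos: [546.2, 42.3, 184.9]
orientation: [0.381, -3.118, -0.0]
force: [0.8, 1.0, -2.3]
opening: 21.1
```

Emit:
send_rows --moves '[[[-0.16,-0.142,0,0,0,0,1],[-0.12,-0.107,0,0,0,0,1],[-0.094,-0.084,0,0,0,0,1],[0,0,0,0,0,0,1],[0,0,0,0,0,0,1]]]'

```text
time: 5.13
ee_pos: [612.0, 8.0, 184.4]
orientation: [0.382, -3.117, -0.0]
force: [-1.0, -0.2, -1.6]
opening: 21.3
```

```bash
python3 plan.py 612 9.3 180 104.5;  python3 - <<'E'
from h import *
for n in("wrist","scene"):
    p,W=cloud(n);cv2.imwrite(f"pics/{n}3.png",p)
    if n=="scene":
        cv2.imwrite("pics/scene3c.png",cv2.resize(p[120:330,210:410],None,fx=2.8,fy=2.8,interpolation=cv2.INTER_CUBIC))
        x,y,z=[W[...,i] for i in range(3)]
        near=(abs(x-612)<40)&(abs(y-9)<40)
        for lo,hi in((105,122),(122,135),(135,150),(150,165),(165,185)):
            m=near&(z>lo)&(z<hi);q=W[m]
            if len(q):print(lo,hi,len(q),q.mean(0).round(1),"min",q.min(0).round(1),"max",q.max(0).round(1))
E
```

```text
t 5.13 p [612.    8.  184.4] phi 103.96 zax [-8.e-04  1.e-04 -1.e+00] F [-1.  -0.2 -1.6] T [-0.02  0.   -0.  ] op 21.3 q [-0.084  0.538  1.45   0.     1.155 -1.899]
tool units (current axes) [-0.0023  0.0083  0.0292]
dphi 0.54 rz total units -0.003 ; after turn units [-0.0024  0.0083  0.0292]
full rotvec units to exact [ 0.0001 -0.0002 -0.003 ] 1.0
105 122 49 [622.7  11.  119.2] min [608.    4.2 114. ] max [631.1  17.3 121.9]
122 135 14 [623.9  12.  122.6] min [615.5   7.9 122. ] max [630.2  17.  124. ]
135 150 285 [616.3   6.5 144.6] min [594.7 -11.3 137.3] max [629.2  28.4 147.9]
150 165 4 [625.1  16.3 164.1] min [622.4   7.4 162.8] max [626.8  23.  164.7]
165 185 185 [624.4   8.8 176.9] min [609.  -15.6 165. ] max [630.6  33.8 185. ]
```

View pics/scene3c.png

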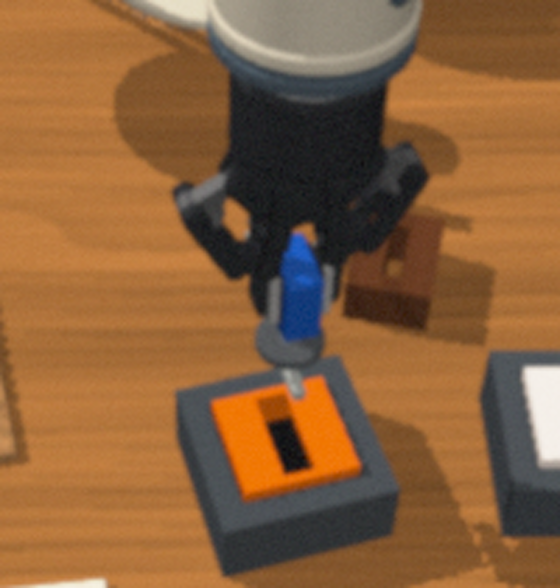

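View pics/wrist3.png

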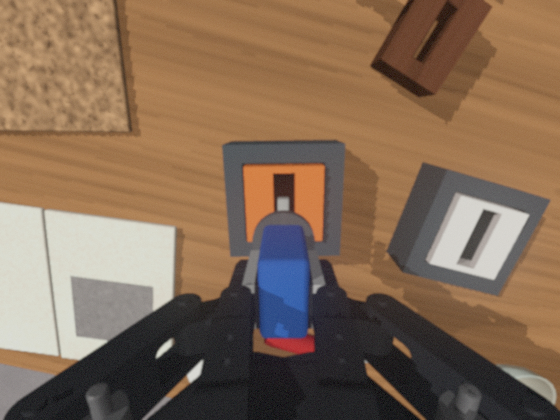

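The wrist view shows the bar tip at (283,203) in line with the slot at (283,187). The measured bar height puts the underside about 72 mm below the TCP. Lowering until the underside is just above its seat (TCP about 104).

Emit:
send_rows --moves '[[[-0.002,0.008,0.08,0,0,-0.003,1],[0,0,0.12,0,0,0,1],[0,0,0.12,0,0,0,1],[0,0,0.06,0,0,0,1],[0,0,0,0,0,0,1]]]'

```text
time: 5.65
ee_pos: [610.1, 10.2, 126.3]
orientation: [0.402, -3.112, -0.001]
force: [-0.8, 0.3, -2.0]
opening: 21.1
```

```bash
python3 plan.py 612 9.3 104 104.5;  python3 - <<'E'
from h import *
p,W=cloud("wrist");cv2.imwrite("pics/wrist4.png",p[100:380,120:460])
E
```

```text
t 5.65 p [610.1  10.2 126.3] phi 104.72 zax [-3.6e-03  3.0e-04 -1.0e+00] F [-0.8  0.3 -2. ] T [-0.05  0.06 -0.02] op 21.1 q [-0.081  0.606  1.507  0.     1.032 -1.909]
tool units (current axes) [-0.0111 -0.0088  0.1487]
dphi -0.22 rz total units 0.0012 ; after turn units [-0.0111 -0.0088  0.1487]
full rotvec units to exact [ 0.0004 -0.0011  0.0012] 1.0
```

View pics/wrist4.png

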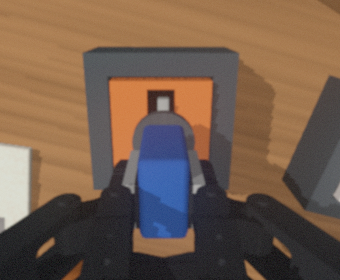

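The bar end, at crop (162,104), is centred in the slot, which spans columns 147–174. Continuing down.

Emit:
send_rows --moves '[[[-0.007,-0.004,0.04,0,0,0,1],[0,0,0.04,0,0,0,1],[0,0,0.04,0,0,0,1],[0,0,0.028,0,0,0,1],[0,0,0,0,0,0,1]]]'

```text
time: 6.12
ee_pos: [612.6, 9.3, 104.8]
orientation: [0.403, -3.114, -0.0]
force: [-0.6, 0.1, -1.5]
opening: 21.2
```

```bash
python3 plan.py 612 9.3 104 104.5;  python3 - <<'E'
from h import *
p,W=cloud("scene");cv2.imwrite("pics/scene5.png",cv2.resize(p[150:340,220:400],None,fx=3,fy=3,interpolation=cv2.INTER_CUBIC))
E
```

```text
t 6.12 p [612.6   9.3 104.8] phi 104.74 zax [-1.3e-03  1.0e-04 -1.0e+00] F [-0.6  0.1 -1.5] T [ 0.03 -0.02  0.03] op 21.2 q [-0.082  0.636  1.519 -0.     0.988 -1.91 ]
tool units (current axes) [0.0037 0.0007 0.0055]
dphi -0.24 rz total units 0.0013 ; after turn units [0.0037 0.0007 0.0055]
full rotvec units to exact [ 0.0001 -0.0004  0.0013] 1.0
```

View pics/scene5.png

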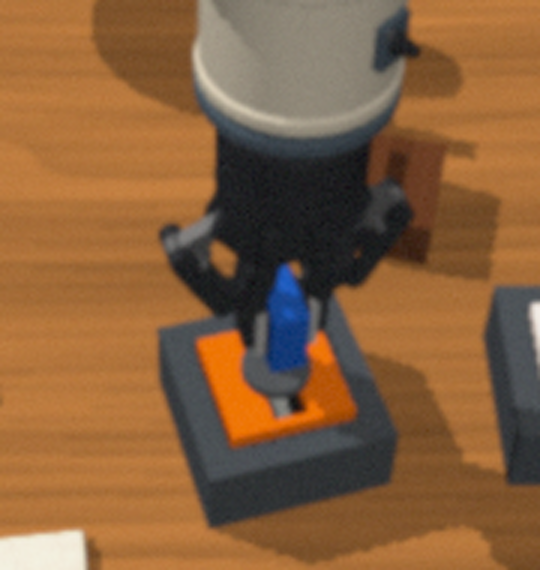

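The puller is in with the collar just off the top and no contact force. Now the quarter turn (+0.5 units about tool z).

Emit:
send_rows --moves '[[[0.003,0,0.003,0,0,0.03,1],[0,0,0,0,0,0.035,1],[0,0,0,0,0,0.035,1],[0,0,0,0,0,0.035,1],[0,0,0,0,0,0.035,1]]]'

```text
time: 6.58
ee_pos: [612.8, 9.2, 105.6]
orientation: [0.442, 3.11, 0.0]
force: [0.5, 0.6, -1.8]
opening: 21.3
```

Emit:
send_rows --moves '[[[0,0,0,0,0,0.035,1],[0,0,0,0,0,0.035,1],[0,0,0,0,0,0.035,1],[0,0,0,0,0,0.035,1],[0,0,0,0,0,0.035,1]]]'

```text
time: 7.0
ee_pos: [612.8, 9.2, 105.6]
orientation: [1.269, 2.873, 0.0]
force: [-0.0, -0.5, -1.6]
opening: 21.3
```

Emit:
send_rows --moves '[[[0,0,0,0,0,0.035,1],[0,0,0,0,0,0.035,1],[0,0,0,0,0,0.035,1],[0,0,0,0,0,0.035,1],[0,0,0,0,0,0.015,1]]]'

```text
time: 7.42
ee_pos: [612.8, 9.2, 105.6]
orientation: [1.926, 2.481, 0.0]
force: [-0.7, -0.1, -0.9]
opening: 21.5
```

```bash
python3 plan.py 612 9.3 135 14.5
```

```text
t 7.42 p [612.8   9.2 105.6] phi 14.36 zax [ 4.e-04 -0.e+00 -1.e+00] F [-0.7 -0.1 -0.9] T [-0.03 -0.05  0.03] op 21.5 q [-0.082  0.635  1.519 -0.     0.987 -0.333]
tool units (current axes) [ 0.0021 -0.005  -0.1959]
dphi 0.14 rz total units -0.0008 ; after turn units [ 0.0021 -0.005  -0.1959]
full rotvec units to exact [ 0.0001  0.     -0.0008] 1.0
```

Emit:
send_rows --moves '[[[0,0,-0.02,0,0,0,1],[0,0,-0.02,0,0,0,1],[0,0,-0.02,0,0,0,1],[0,0,-0.02,0,0,0,1],[0,0,-0.02,0,0,0,1]]]' --newtons 100

```text
time: 7.83
ee_pos: [612.6, 9.2, 120.6]
orientation: [-1.917, -2.489, 0.0]
force: [0.1, -0.2, -4.7]
opening: 20.6
```

```bash
python3 plan.py 612 9.3 135 14.5;  python3 - <<'E'
from h import *
p,W=cloud("scene");cv2.imwrite("pics/scene6.png",cv2.resize(p[150:340,220:400],None,fx=3,fy=3,interpolation=cv2.INTER_CUBIC))
E
```

```text
t 7.83 p [612.6   9.2 120.6] phi 14.8 zax [-1.e-04  0.e+00 -1.e+00] F [ 0.1 -0.2 -4.7] T [-0.02 -0.04  0.03] op 20.6 q [-0.082  0.615  1.508  0.     1.019 -0.341]
tool units (current axes) [ 0.0016 -0.0035 -0.0958]
dphi -0.3 rz total units 0.0017 ; after turn units [ 0.0016 -0.0035 -0.0958]
full rotvec units to exact [-0.     -0.      0.0017] 1.0
```

View pics/scene6.png

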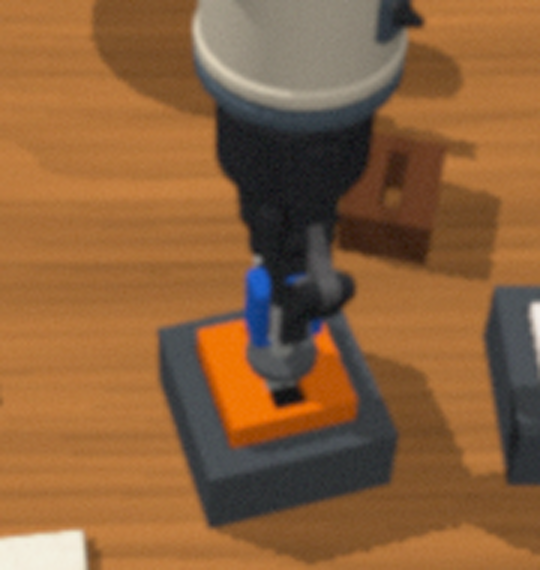

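Hooked: the wrist carries about 4.7 N, and the plug is rising and level. Lifting on until its base clears the block.

Emit:
send_rows --moves '[[[0,0,-0.05,0,0,0,1],[0,0,-0.08,0,0,0,1],[0,0,-0.08,0,0,0,1],[0,0,-0.08,0,0,0,1],[0,0,-0.08,0,0,0,1]]]'

```text
time: 8.3
ee_pos: [612.5, 9.2, 176.8]
orientation: [-1.918, -2.488, 0.0]
force: [0.5, 0.8, -4.6]
opening: 20.8
```

Emit:
send_rows --moves '[[[0,0,-0.06,0,0,0,1],[0,0,-0.03,0,0,0,1],[0,0,0,0,0,0,1],[0,0,0,0,0,0,1],[0,0,0,0,0,0,1]]]'

```text
time: 8.72
ee_pos: [612.2, 9.2, 188.6]
orientation: [-1.917, -2.487, 0.001]
force: [-0.7, -1.0, -5.2]
opening: 21.1
```

```bash
python3 plan.py 520 -267.3 187 14.8;  python3 - <<'E'
from h import *
p,W=cloud("scene");cv2.imwrite("pics/scene7.png",p)
m=(abs(W[...,0]-612)<60)&(abs(W[...,1]-9)<60);H=cv2.cvtColor(p,cv2.COLOR_BGR2HSV)
m&=(H[...,0]<16)&(H[...,1]>200)&(H[...,2]>100)&(W[...,2]>60);q=W[m];print(q.min(0),q.max(0),np.percentile(q[:,2],[1,10,50,90,99]))
E
```

```text
t 8.72 p [612.2   9.2 188.6] phi 14.75 zax [-1.1e-03  1.0e-04 -1.0e+00] F [-0.7 -1.  -5.2] T [-0.01  0.01 -0.  ] op 21.1 q [-0.082  0.534  1.445  0.     1.165 -0.34 ]
tool units (current axes) [-1.6263 -1.064   0.0114]
dphi 0.05 rz total units -0.0003 ; after turn units [-1.6254 -1.0655  0.0114]
full rotvec units to exact [-0.0003 -0.0001 -0.0003] 1.0
[576.54375109 -34.43232557  75.24845542] [654.22001541  51.77686381 148.72415077] [ 78.15470288  87.83545144 126.10689865 134.08960985 135.54718329]
```

View pics/scene7.png

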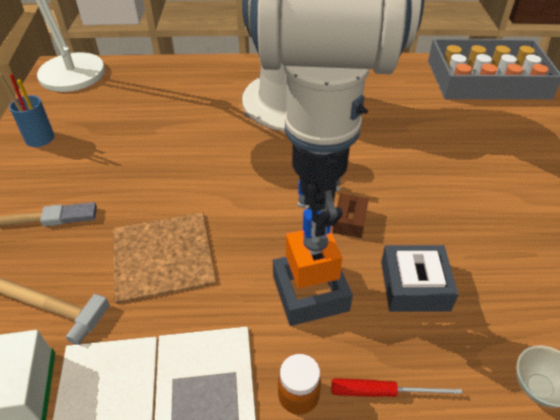

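Emit:
send_rows --moves '[[[-0.03,-0.02,0,0,0,0,1],[-0.06,-0.04,0,0,0,0,1],[-0.09,-0.06,0,0,0,0,1],[-0.12,-0.078,0,0,0,0,1],[-0.12,-0.078,0,0,0,0,1]]]'

```text
time: 9.18
ee_pos: [587.9, -63.6, 189.1]
orientation: [-1.917, -2.488, 0.001]
force: [-0.2, 0.0, -4.0]
opening: 20.8
```

Emit:
send_rows --moves '[[[-0.12,-0.078,0,0,0,0,1],[-0.12,-0.078,0,0,0,0,1],[-0.12,-0.078,0,0,0,0,1],[-0.12,-0.078,0,0,0,0,1],[-0.12,-0.078,0,0,0,0,1]]]'

```text
time: 9.6
ee_pos: [553.9, -165.9, 189.2]
orientation: [-1.918, -2.488, 0.001]
force: [0.8, 0.2, -5.1]
opening: 20.9
```

Emit:
send_rows --moves '[[[-0.12,-0.078,0,0,0,0,1],[-0.12,-0.078,0,0,0,0,1],[-0.12,-0.078,0,0,0,0,1],[-0.1,-0.066,0,0,0,0,1],[-0.07,-0.046,0,0,0,0,1]]]'

```text
time: 10.02
ee_pos: [523.7, -256.5, 189.2]
orientation: [-1.919, -2.487, 0.001]
force: [0.4, 1.2, -4.6]
opening: 21.1
```

```bash
python3 plan.py 520 -267.3 187 14.8
```

```text
t 10.02 p [ 523.7 -256.5  189.2] phi 14.67 zax [-5.e-04 -2.e-04 -1.e+00] F [ 0.4  1.2 -4.6] T [ 0.04 -0.03 -0.02] op 21.1 q [-0.558  0.495  1.519 -0.     1.128 -0.813]
tool units (current axes) [-0.0636 -0.0423  0.0145]
dphi 0.13 rz total units -0.0007 ; after turn units [-0.0635 -0.0425  0.0145]
full rotvec units to exact [-0.0002  0.     -0.0007] 1.0
```

Emit:
send_rows --moves '[[[-0.04,-0.027,0.04,0,0,0,1],[-0.023,-0.015,0.08,0,0,0,1],[0,0,0.1,0,0,0,1],[0,0,0.08,0,0,0,1],[0,0,0.05,0,0,0,1]]]'

```text
time: 10.43
ee_pos: [520.6, -264.5, 135.1]
orientation: [-1.917, -2.487, 0.0]
force: [0.3, -0.4, -5.7]
opening: 21.3
```

```bash
python3 plan.py 520 -267.3 120 14.8
cat > chk.py <<'E'
from h import *
import sys
for n in("scene","top"):
    p,W=cloud(n);cv2.imwrite(f"pics/{n}{sys.argv[1]}.png",p)
    H=cv2.cvtColor(p,cv2.COLOR_BGR2HSV)
    m=(abs(W[...,0]-520)<70)&(abs(W[...,1]+267)<70)&(H[...,0]<16)&(H[...,1]>200)&(H[...,2]>100)&(W[...,2]>20)
    q=W[m]
    if len(q)<20: print(n,"few");continue
    zt=np.percentile(q[:,2],90);t=q[abs(q[:,2]-zt)<5]
    print(n,len(q),"z",np.percentile(q[:,2],[1,50,95]).round(1),"top rect",rect(t[:,:2]))
    A=np.c_[t[:,:2]-t[:,:2].mean(0),np.ones(len(t))];print("  slopes",np.linalg.lstsq(A,t[:,2],rcond=None)[0].round(3))
E
python3 chk.py 8
```

```text
t 10.43 p [ 520.6 -264.5  135.1] phi 14.75 zax [-0.0016  0.0012 -1.    ] F [ 0.3 -0.4 -5.7] T [-0.   -0.07  0.03] op 21.3 q [-0.572  0.564  1.569  0.     1.011 -0.83 ]
tool units (current axes) [-0.017  -0.0086  0.1009]
dphi 0.05 rz total units -0.0003 ; after turn units [-0.017  -0.0086  0.1009]
full rotvec units to exact [-0.0004 -0.0005 -0.0003] 1.0
scene 1528 z [25.2 74.7 81.1] top rect (array([ 519.2, -264.5]), array([73.5, 72.5]), 14.3)
  slopes [-7.0000e-03  4.0000e-03  7.9509e+01]
top 340 z [74.9 78.2 80.3] top rect (array([ 518.7, -252.3]), array([68.8, 48.8]), 13.8)
  slopes [2.0000e-03 1.3000e-02 7.8163e+01]
```

View pics/scene8.png

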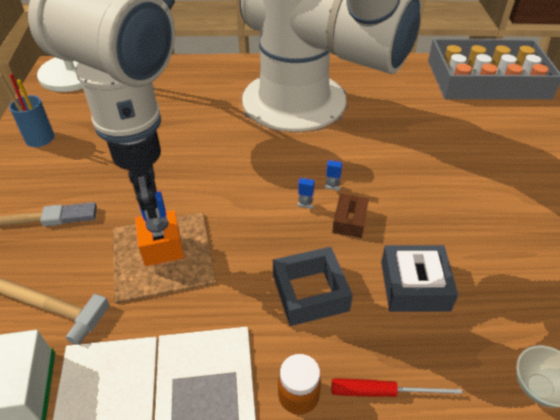

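The plug is level and above the middle of the board, with its underside about 15 mm above the cork. Setting it down, then letting the puller sink.

Emit:
send_rows --moves '[[[-0.015,-0.008,0.03,0,0,0,1],[0,0,0.03,0,0,0,1],[0,0,0.025,0,0,0,1],[0,0,0.02,0,0,0,1],[0,0,0,0,0,0,1]]]'

```text
time: 10.95
ee_pos: [520.5, -267.4, 120.6]
orientation: [-1.918, -2.488, 0.0]
force: [0.9, 0.7, -3.9]
opening: 20.9
```

```bash
python3 plan.py 520 -267.3 111 14.8
```

```text
t 10.95 p [ 520.5 -267.4  120.6] phi 14.74 zax [-5.e-04  3.e-04 -1.e+00] F [ 0.9  0.7 -3.9] T [ 0.03 -0.01  0.02] op 20.9 q [-0.577  0.584  1.579  0.     0.979 -0.834]
tool units (current axes) [ 0.0014 -0.0033  0.064 ]
dphi 0.06 rz total units -0.0003 ; after turn units [ 0.0014 -0.0033  0.064 ]
full rotvec units to exact [-0.0001 -0.0001 -0.0003] 1.0
```

Emit:
send_rows --moves '[[[0,0,0.015,0,0,0,1],[0,0,0.015,0,0,0,1],[0,0,0.015,0,0,0,1],[0,0,0.01,0,0,0,1],[0,0,0,0,0,0,1]]]' --newtons 40

```text
time: 11.37
ee_pos: [520.7, -267.5, 112.6]
orientation: [-1.918, -2.488, 0.0]
force: [-0.8, 0.3, -1.1]
opening: 20.9
```

```bash
python3 plan.py 520 -267.3 110 14.8; python3 chk.py 9
```

```text
t 11.37 p [ 520.7 -267.5  112.6] phi 14.75 zax [-2.e-04  1.e-04 -1.e+00] F [-0.8  0.3 -1.1] T [-0.03 -0.   -0.  ] op 20.9 q [-0.577  0.596  1.585  0.     0.961 -0.834]
tool units (current axes) [ 0.0022 -0.004   0.0173]
dphi 0.05 rz total units -0.0003 ; after turn units [ 0.0022 -0.004   0.0173]
full rotvec units to exact [-0.0001 -0.0001 -0.0003] 1.0
scene 1277 z [20.8 62.2 66.1] top rect (array([ 517.6, -267.9]), array([76.7, 72.2]), 14.5)
  slopes [-8.0000e-03 -1.0000e-03  6.4395e+01]
top 98 z [61.4 63.7 65.9] top rect (array([ 532.4, -244.9]), array([39., 63.]), 72.9)
  slopes [ 2.0000e-03 -8.0000e-03  6.3689e+01]
```

Plug top at z = 64 mm, so it is seated on the board and only the puller's weight is on the gripper. Easing down the last 2 mm, then opening.

Emit:
send_rows --moves '[[[0,0,0.008,0,0,0,1],[0,0,0.006,0,0,0,1],[0,0,0,0,0,0,1],[0,0,0,0,0,0,0.5],[0,0,0,0,0,0,0.3]]]'

```text
time: 11.88
ee_pos: [520.8, -267.6, 110.8]
orientation: [1.918, 2.488, 0.0]
force: [-0.0, 0.2, 0.7]
opening: 44.1
```

Emit:
send_rows --moves '[[[0,0,0,0,0,0,0.2],[0,0,0,0,0,0,0.2],[0,0,0,0,0,0,0.2],[0,0,0,0,0,0,0.2],[0,0,0,0,0,0,0.2]]]'

```text
time: 12.3
ee_pos: [520.8, -267.5, 110.8]
orientation: [1.918, 2.488, -0.0]
force: [-0.9, 0.0, 0.2]
opening: 68.3
```

```bash
python3 plan.py 520 -267.3 240 14.8
python3 - <<'E'
from h import *
p,W=cloud("wrist");cv2.imwrite("pics/wrist10.png",p)
E
```

```text
t 12.3 p [ 520.8 -267.5  110.8] phi 14.75 zax [ 1.e-04 -1.e-04 -1.e+00] F [-0.9  0.   0.2] T [ 0.04  0.04 -0.01] op 68.3 q [-0.577  0.598  1.586 -0.     0.957 -0.834]
tool units (current axes) [ 0.0026 -0.0045 -0.8616]
dphi 0.05 rz total units -0.0003 ; after turn units [ 0.0026 -0.0045 -0.8616]
full rotvec units to exact [ 0.      0.     -0.0003] 1.0
```

View pics/wrist10.png

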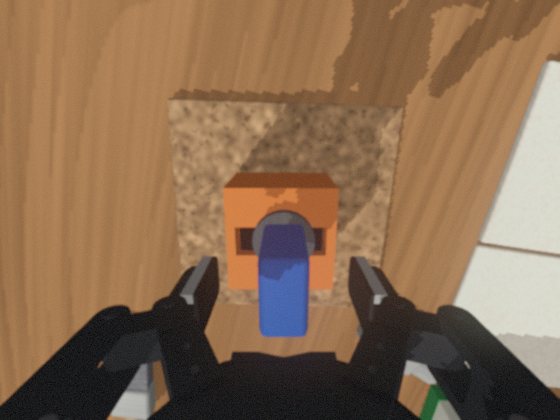

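The jaws are clear of the handle, which stands upright at (283,280) across the slot. Retreating straight up.

Emit:
send_rows --moves '[[[0,0,-0.05,0,0,0,0.2],[0,0,-0.12,0,0,0,0.2],[0,0,-0.18,0,0,0,0.2],[0,0,-0.2,0,0,0,0.2],[0,0,-0.2,0,0,0,0.2]]]'

```text
time: 12.77
ee_pos: [520.4, -267.3, 224.9]
orientation: [-1.918, -2.488, 0.0]
force: [-0.4, 0.3, -0.1]
opening: 68.3
```

Emit:
send_rows --moves '[[[0.1,0.15,-0.1,0,0,0,0],[0.15,0.2,0,0,0,0,0],[0.15,0.2,0,0,0,0,0],[0.1,0.15,0,0,0,0,0],[0,0,0,0,0,0,0]]]'

```text
time: 13.18
ee_pos: [605.9, -164.4, 238.9]
orientation: [1.913, 2.491, 0.002]
force: [-0.7, 1.1, -0.5]
opening: 85.2
```

```bash
python3 plan.py; python3 chk.py 11
python3 - <<'E'
from h import *
for n in("scene","top"):
    p,W=cloud(n);m=masks(p)["blue"]&(abs(W[...,0]-520)<60)&(abs(W[...,1]+267)<60)
    q=W[m];zt=np.percentile(q[:,2],95);t=q[abs(q[:,2]-zt)<4];print(n,"handle top",zt.round(1),t.mean(0).round(1),rect(t[:,:2]))
E
```

```text
t 13.18 p [ 605.9 -164.4  238.9] phi 14.94 zax [ 1.8e-03  6.0e-04 -1.0e+00] F [-0.7  1.1 -0.5] T [-0.01 -0.01  0.04] op 85.2 q [-3.610e-01  5.030e-01  1.348e+00  1.000e-03  1.290e+00 -6.220e-01]
scene 1273 z [21.3 62.  66.1] top rect (array([ 518.3, -267.5]), array([74.8, 71.9]), 14.6)
  slopes [-9.0000e-03 -2.0000e-03  6.4427e+01]
top few
scene handle top 133.5 [ 521.3 -265.1  132.4] (array([ 521.1, -264.6]), array([18.9, 37. ]), 14.7)Traceback (most recent call last):
  File "<stdin>", line 4, in <module>
    return _quantile_unchecked(
        a, q, axis, out, overwrite_input, method, keepdims, weights)
    return _ureduce(a,
                    func=_quantile_ureduce_func,
    ...<5 lines>...
                    overwrite_input=overwrite_input,
                    method=method)
    r = func(a, **kwargs)
    result = _quantile(arr,
                       quantiles=q,
    ...<2 lines>...
                       out=out,
                       weights=wgt)
    slices_having_nans = np.isnan(arr[-1, ...])
                                  ~~~^^^^^^^^^
IndexError: index -1 is out of bounds for axis 0 with size 0
```

View pics/scene11.png

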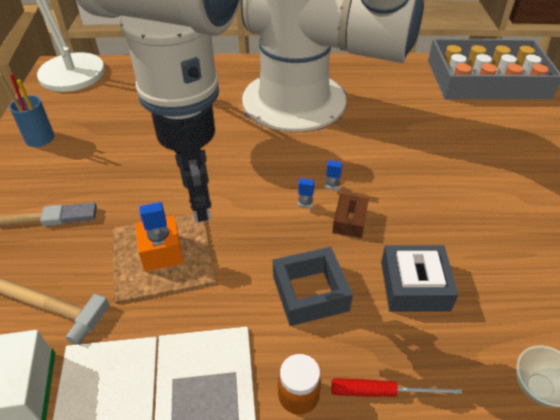

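View pics/top11.png

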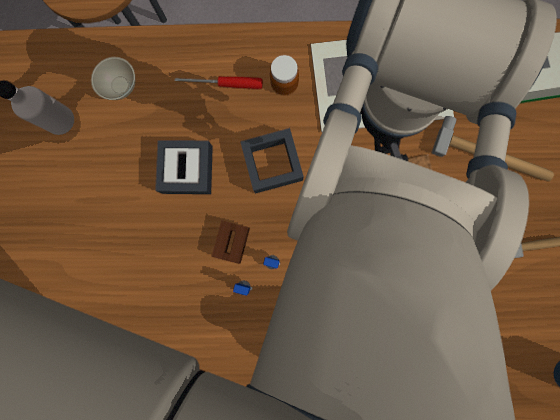

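The scene image shows the plug and puller upright on the board at (158,240), the white plug still in its block at (420,270), and the arm clear. The handle top is at z ≈ 133 mm, which matches 8+30+95 with the collar seated. Its long side is at 104.7°, square to the slot at 14.5°. Handing in.

```bash
python3 -c "
from station import env
print(env.finish_job())"
```

```text
the job is handed in; nothing more can be done
None
```

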